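# Raise the lane barrier and send the cork case through

### The job

The case of corks is waiting on the bottling lane behind the counterweighted barrier. With the fingers only, gently push the barrier arm up past its balance point so that it stays raised by itself, then push the case along the lane until all of it is past the barrier and leave it standing there; grip and lift nothing, and leave the bottles, the jar and the cup where they stand.

Things in the scene. Friction and masses are not known exactly. Their poses are not given: they have to be found in the camera images.
- gate: Fixed steel lane plate on the table: 160 mm wide (its x), 480 mm long (its y), 8 mm thick. Origin: middle of its underside. +y runs along the lane, the way the case must go; the barrier crosses at y = 0, the case waits at negative y. +x points across the lane, away from the robot. Guide rails 10 mm thick at x = +/-68 mm, tops 24 mm above the table, 126 mm apart inside. Open at y = -240 mm.
- lane_end (a point): Middle of the lane's closed end, on the plate, at the near face of a rubber stop (lane y = +228 mm) that crosses between the rails; the stop is 12 mm thick, its top 38 mm above the table.
- pivot (a point): The barrier's hinge axis, parallel to the lane's y, at lane x = 90 mm, y = 0, 105 mm above the table, mid-width of the arm. It is held between two fork posts, 122 mm high, at lane x = 90 mm, y = +/-34 mm.
- barrier (a joint): Angle of the barrier arm in rad: 0 = down, level across the lane; 1.4 = the raised stop. Balance point at about 0.8: let go below it, the arm falls back down; above it, the counterweight carries it on up to 1.4 and keeps it there. It moves freely with some damping; raising takes 1 to 3 N at the push plate.
- bar_mid (a point): Middle of the barrier arm, a level flat aluminium bar 36 mm wide, 12 mm thick, reaching 190 mm from the pivot across the lane towards the robot (lane -x) when down; its underside is then 99 mm above the table, lower than the case's top. Point lies 100 mm from the pivot. Turns with the arm.
- push_plate (a point): Centre of the flat push plate at the arm's free end: 60 mm wide, 70 mm long, 5 mm thick, leaning up and towards the robot at 50 deg above the arm's line. Its underside faces down and to the robot. Arm down: centre 207 mm from the pivot towards the robot (lane -x) and 27 mm above it, 132 mm above the table; plate spans 105 to 160 mm above the table, open space below and before it. Turns with the arm.
- weight (a point): Centre of the round steel counterweight, 50 mm diameter, 30 mm wide, on a stem; with the arm down it stands 85 mm above the pivot and 20 mm beyond it. It swings down and away from the robot as the arm rises.
- case: Loose slatted wooden case full of corks, 110 x 110 mm, 115 mm high, about 0.5 kg, on the lane plate (8 mm above the table) between the rails, sides along the lane. Too wide to grip. Origin: centre of its underside. Wholly past the barrier when its origin is 85 mm or more along lane y; against the end stop it is at 173 mm.
- bottle_a: Bystander: standing green wine bottle, 74 mm diameter, 290 mm high; origin centre of underside.
- bottle_b: Bystander: standing green wine bottle with a paper label, 74 mm diameter, 290 mm high; origin centre of underside.
- jar: Bystander: standing glass jar with a metal cap, 72 mm diameter, 95 mm high; origin centre of underside.
- tumbler: Bystander: white ceramic cup, 68 mm diameter, 85 mm high; origin centre of underside.
Things that resemble listed ones, but are neither listed nor needed, are in the scene too. There is more than one size of the case; the one meant has the size given above.

How it is judged (in metres and radians):
On the way, in this order (a step that is already met when the one before it is completed fails the run):
1. the barrier stands raised by itself, not touched by the robot (value of joint barrier above 1.2 rad and contact force between the fingers and barrier below 0.1 N), for 0.2 s.
2. the case is wholly past the barrier (y of case in the frame of gate above 0.075 m), for 0.2 s.
At the end, for the whole second after the job is handed in: The barrier stays raised by itself (joint above 1.2 rad); the case stands upright and at rest on the lane between its rails, wholly past the barrier (origin at least 75 mm along the lane from it, not over the end stop) (value of joint barrier above 1.2 rad and y of case in the frame of gate between 0.075 and 0.185 m and x of case in the frame of gate between -0.02 and 0.02 m and z of case in the frame of gate below 0.014 m and angle between case's own z axis and vertical below 0.08 rad and linear speed of case below 0.01 m/s); the robot touches nothing.
It fails at once if the case is lifted or tipped (z of case in the frame of gate above 0.03 m or angle between case's own z axis and vertical above 0.3 rad).
It fails at once if the barrier arm is flung up or slammed (over 4 rad/s) (velocity of joint barrier above 4 rad/s or velocity of joint barrier below -4 rad/s).
It fails at once if the barrier arm or its plate is gripped between the fingers instead of pushed (contact force between the fingers and barrier above 0.5 N and (distance between the grasp point and push_plate below 0.011 m or (x of the grasp point in the frame of bar_mid between -0.08 and 0.06 m and y of the grasp point in the frame of bar_mid between -0.016 and 0.016 m and z of the grasp point in the frame of bar_mid between -0.003 and 0.03 m))).
It fails at once if a bottle, the jar or the cup is moved or tipped (distance of any of bottle_a, bottle_b, jar, tumbler from where it was at the start of the episode above 0.03 m or angle between any of bottle_a, bottle_b, jar, tumbler's own z axis and vertical above 0.3 rad).
It also fails if it takes over 58 s, if anything falls off the work surface, if the arm or the gripper's body presses on something with over 40 N, if the wrist force passes 120 N, or if a joint passes its speed limit or range.

### The arm

A 6-joint arm with a two-finger parallel gripper is mounted at the origin on the work surface. World frame = base frame: x ahead of the robot, y to its left, z up, the work surface at z = 0. Lengths are in m, angles in degrees, forces in N, time in s.
With the tool pointing down it reaches from about 0.25 to 0.85 m from the base axis. Payload 12.5 kg.
Tool frame: the origin (TCP) lies on the centre line of the jaws, within the pads' length; the fingertips stand 25 mm ahead of it and the grasp point (between the pads) lies 6 mm ahead of it (env.nose_length is the distance from the TCP to the fingertips, in m); z points along the fingers, y is the direction in which the jaws open and shut (so a half turn about z gives the same grasp; the last joint's range is limited). The gripper opens to 93 mm and grips with 3 to 60 N. Pads are 15 mm wide; open, the fingers measure 128 mm over their backs; the gripper's body (75 mm by 188 mm) begins 65 mm behind the grasp point.
Start: joints at [-78.53, 20.094, 94.641, -0, 65.266, -4.847], TCP at [0.155, -0.528, 0.244] pointing down, gripper open.
Joint ranges: [-157.81, 157.81], [-45, 120.19], [0.68, 151.7], [-89.99, 269.99], [4.06, 180], [-164.3, 164.3]. Speed limits (degrees/s): [127.2, 127.2, 159.86, 180, 180, 180].

### API

Orientations are given as [roll, pitch, yaw] about the fixed x, y, z axes, in that order (R = Rz(yaw) Ry(pitch) Rx(roll)).
In Python, from plant import monitor, vision, env gives the robot as it stands. The module is installed in compiled form; this text tells all that it offers.
- The arm moves only by the tool move_arm, never from a script. Its argument "series" is a list that holds one entry, the list of rows, each a list of 7 numbers: the turn, a rotation vector about the tool's x, y, z in degrees, then the shift along the tool's x, y, z in mm, then the opening, from 0 (shut) to 1 (fully open). In form: [[[ax, ay, az, x, y, z, grip], ...]]. A call has exactly 5 rows; each row shifts and turns the pose as measured when the row begins, along the tool's axes as they then stand; what a row does not reach is not made up. A row lasts 1/8 s, in which the tool goes at most 62.5 mm and 10.7 degrees, less where a joint would pass 70% of its speed; a pose out of reach is approached as far as the arm can. A call is refused whole if a number of a shift passes 62.5 or a number of a turn 10.7, either way. A call with a gripper value outside its range is refused whole. The fingers move at their own pace and stop on an object; the grip force is fixed at half the most. Time passes only in rows, so rows that do not move let the fingers close, or fill a call up. It gives the time, the measured TCP pose, the force and the opening at its end, in the units of the state.
- monitor.sense(): the state, without advancing time (a new reading comes with each control period).
- vision.get_image(name): name is "side" or "top" or "wrist"; returns a dict with "pixels" (400x640x3 uint8, blue, green, red), "mtx" (3x3 intrinsics, pixels), "extrinsics" (4x4, takes a point from world to camera coordinates); the wrist camera has in their place "T_tool_cam" (4x4, takes a point from camera to tool coordinates, whose origin is the TCP and whose axes are the flange's). Camera axes: x right, y up, looking along -z (the intrinsics and any distortion apply to the point x, -y, -z); pixel columns grow to the right and rows downward; lengths in m; the calibration is good to about 2 mm. A picture is of the moment at which its call begins: read the wrist's pose just before it. There is no depth.
- env.close_job(): hands the job in, once; it reports no verdict.
The state is a dict: "time": time; "joints": joint angles; "qd": joint speeds; "effort": joint torques, N m; "eef_pos": TCP position; "ee_rot": TCP orientation; "wrist_force": force on the tool from outside, world axes, zero at the start; "torque": the same for the moment, N m; "finger_gap": finger opening in m.
Only numpy, scipy, OpenCV 4.12 (cv2) and the standard library are available. Lean on these libraries where they do the work, as an engineer would, in place of code of your own. Each camera call takes 0.05 s, during which the arm holds its last target. There are 200 camera calls.

## Working session

There is one attempt and no reset: what is moved stays moved. The work goes in short steps, Python scripts to look and compute and a tool call to move; the robot and the scene stay as the last step left them, time stands still between calls to the robot, and variables do not carry over. Pictures are saved under pics/ and viewed, about 8 in all and at most 12, crops included, and the job is handed in when it is done.

Besides the shell and the picture viewer there is one more tool, called as a command line: name --argument value ..., lists and objects as JSON in quotes. move_arm: Moves the arm, as the interface text tells. Its arguments: {"type":"object","properties":{"series":{"type":"array","items":{"type":"array","items":{"type":"array","items":{"type":"number"}}}}},"required":["series"]}

```bash
mkdir -p pics; cat > h.py <<'E'
import numpy as np, cv2
from plant import monitor, vision, env
def snap(n,f):
    d=vision.get_image(n); cv2.imwrite('pics/'+f+'.png',d['pixels']); np.savez('pics/'+f+'.npz',**d); return d
def ray(d,u,v):
    p=cv2.undistortPoints(np.array([[[u,v]]],float),d['mtx'],None)[0,0]
    E=d['extrinsics'];R=E[:3,:3];c=-R.T@E[:3,3]
    r=R.T@np.array([p[0],-p[1],-1.]);return c,r/np.linalg.norm(r)
def onz(d,u,v,z):
    c,r=ray(d,u,v);return c+r*(z-c[2])/r[2]
def proj(d,P):
    E=d['extrinsics'];q=E[:3,:3]@np.array(P)+E[:3,3];k=d['mtx']@np.array([q[0],-q[1],-q[2]]);return k[:2]/k[2]
E
python3 - <<'E'
from h import *
for n in('top','side'):
    d=snap(n,n+'0');print(d.keys());print(d['mtx'],d['extrinsics'])
print(monitor.sense())
E
```

```text
dict_keys(['pixels', 'mtx', 'extrinsics'])
[[412.53387479   0.         317.85482189]
 [  0.         412.53387479 200.08986736]
 [  0.           0.           1.        ]] [[-2.55968591e-03 -9.99479036e-01  3.21730369e-02 -2.18063829e-02]
 [ 9.97529425e-01 -2.93382375e-04  7.02492738e-02 -5.71566013e-01]
 [-7.02032375e-02  3.22733671e-02  9.97010499e-01 -1.20036012e+00]
 [ 0.00000000e+00  0.00000000e+00  0.00000000e+00  1.00000000e+00]]
dict_keys(['pixels', 'mtx', 'extrinsics'])
[[388.01354742   0.         315.18033886]
 [  0.         388.01354742 207.791195  ]
 [  0.           0.           1.        ]] [[-0.77108025 -0.63657687 -0.01432286  0.44197579]
 [ 0.45976429 -0.57218893  0.67912931 -0.34400673]
 [-0.44051339  0.51707806  0.7338789  -1.08492188]
 [ 0.          0.          0.          1.        ]]
{'time': 0.1, 'joints': array([-7.85301524e+01,  2.01205122e+01,  9.46720069e+01, -1.58923740e-03,
        6.52668189e+01, -4.84888939e+00]), 'qd': array([ 0.11342095, -0.04392221, -0.04226583, -0.05206866, -0.034506  ,
       -0.02847457]), 'effort': array([ 6.55934400e-04, -4.98028815e+01, -2.85704738e+01,  7.00025191e-02,
        2.38964410e-02, -4.63798096e-05]), 'eef_pos': array([ 0.15448638, -0.5275655 ,  0.24317078]), 'ee_rot': array([-1.79940752e+02, -3.57812792e-03,  1.63194008e+01]), 'wrist_force': array([-0.62649276, -0.00518249, -0.74731702]), 'torque': array([ 0.01059408, -0.02731372,  0.0192636 ]), 'finger_gap': 0.09293386222094568}
```

View pics/top0.png

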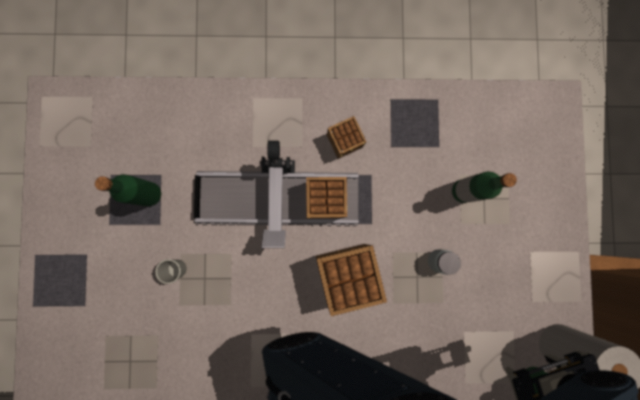

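View pics/side0.png

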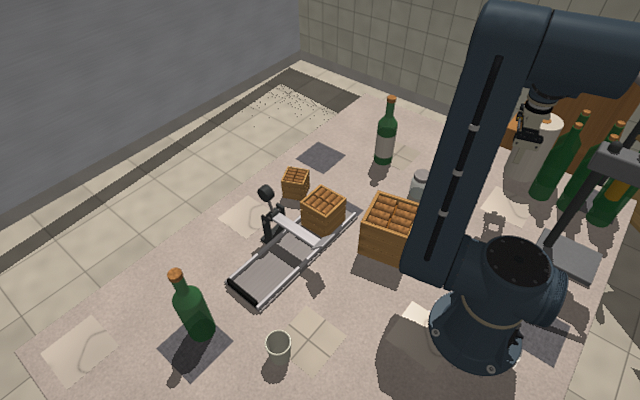

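Top view: the lane runs left (world +y), the barrier crosses at about (275,200), its plate is at (273,238), the stop is at (197,199). Case candidates are the lane case (327,197), a small one off the lane (347,136) and a large one (351,279). I choose the lane case, and I'll check its size by measuring it.

```bash
python3 - <<'E'
from h import *
d=dict(np.load('pics/top0.npz'))
g=d['pixels'][150:310,180:440];cv2.imwrite('pics/crop.png',cv2.resize(g,None,fx=3,fy=3,interpolation=cv2.INTER_CUBIC))
hsv=cv2.cvtColor(d['pixels'],cv2.COLOR_BGR2HSV)
m=cv2.inRange(hsv,(5,110,50),(22,255,255));
n,l,s,c=cv2.connectedComponentsWithStats(m)
for i in range(1,n):
    if s[i,4]>200:
        print(s[i],c[i]); r=cv2.minAreaRect(np.argwhere(l==i)[:,::-1].astype(np.float32)); 
        b=cv2.boxPoints(r); P=np.array([onz(d,*q,.123) for q in b]); print(P.round(3),P.mean(0),np.linalg.norm(P-np.roll(P,1,0),axis=1))
for q,z in(((195,173),.024),((358,174),.024),((195,223),.024),((358,221),.024),((273,238),.132),((275,141),.19),((115,188),.15),((168,271),.085),((447,262),.095),((488,185),.2)): print(q,onz(d,*q,z).round(3))
E
```

```text
[328 117  37  40 928] [345.90625    136.38146552]
[[ 0.758 -0.038  0.123]
 [ 0.797 -0.118  0.123]
 [ 0.719 -0.153  0.123]
 [ 0.682 -0.074  0.123]] [ 0.73898149 -0.095645    0.123     ] [0.08455796 0.08852654 0.08495612 0.08818757]
[ 306  178   41   40 1609] [325.84773151 197.54381603]
[[ 0.625  0.013  0.123]
 [ 0.625 -0.096  0.123]
 [ 0.518 -0.095  0.123]
 [ 0.519  0.013  0.123]] [ 0.57152779 -0.04151624  0.123     ] [0.10594846 0.10900749 0.10628366 0.10828172]
[ 317  245   69   70 3507] [350.59252923 279.15198175]
[[ 0.412 -0.011  0.123]
 [ 0.45  -0.164  0.123]
 [ 0.292 -0.202  0.123]
 [ 0.256 -0.05   0.123]] [ 0.35263668 -0.10649072  0.123     ] [0.16095241 0.15714772 0.16203637 0.15577074]
[590 255  50  18 732] [613.42486339 263.38661202]
[[ 0.37  -0.762  0.123]
 [ 0.415 -0.766  0.123]
 [ 0.408 -0.905  0.123]
 [ 0.363 -0.9    0.123]] [ 0.3890321  -0.83320184  0.123     ] [0.13863441 0.04486127 0.13904538 0.04504147]
(195, 173) [0.651 0.338 0.024]
(358, 174) [ 0.649 -0.142  0.024]
(195, 223) [0.505 0.336 0.024]
(358, 221) [ 0.509 -0.141  0.024]
(273, 238) [0.463 0.101 0.132]
(275, 141) [0.712 0.092 0.19 ]
(115, 188) [0.594 0.511 0.15 ]
(168, 271) [0.373 0.39  0.085]
(447, 262) [ 0.394 -0.379  0.095]
(488, 185) [ 0.598 -0.453  0.2  ]
```

View pics/crop.png

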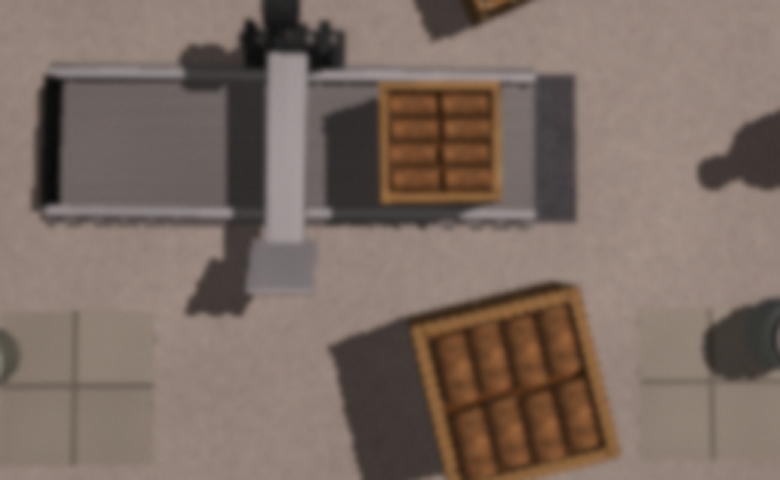

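The lane case measures 106×109 mm at the top, so it is the listed one. The small case is about 85 mm and the big one about 160 mm. The lane centre is x≈0.578, the barrier is at y≈0.098 and the pivot at x≈0.668.

Plan: shut the fingers and tilt the tool 40° forward so it lies parallel to the push plate's underside. Push along the arc. Then push the case with the tool vertical.

move_arm --series '[[[0, 0, 0, 35, -47, -14, 0], [0, 0, 0, 35, -47, -14, 0], [0, 0, 0, 35, -47, -12, 0], [0, 0, 0, 35, -47, -10, 0], [0, 0, 0, 35, -47, -10, 0]]]'

```text
time: 0.72
eef_pos: [0.2574, -0.2469, 0.3029]
ee_rot: [-179.7, -0.0, 16.0]
wrist_force: [0.5, -0.5, 1.2]
finger_gap: 0.0476
```

```bash
cat >> h.py <<'E'
from scipy.spatial.transform import Rotation as Ro
def go(p,tilt,yaw=0):
    s=monitor.sense();R=Ro.from_euler('xyz',s['ee_rot'],degrees=True)
    T=Ro.from_euler('xyz',[180,0,yaw],degrees=True)*Ro.from_euler('y',tilt,degrees=True)
    print('t',s['time'],'pos',s['eef_pos'].round(4),'F',s['wrist_force'].round(2),'q',s['joints'].round(0))
    print('rot',(R.inv()*T).as_rotvec(degrees=True).round(1),'shift mm',(R.inv().apply(np.array(p)-s['eef_pos'])*1000).round(1),'shift after rot',(T.inv().apply(np.array(p)-s['eef_pos'])*1000).round(1))
E
python3 -c "
from h import *
go([.36,.105,.28],40)"
```

```text
t 0.725 pos [ 0.2574 -0.2469  0.3029] F [ 0.52 -0.5   1.24] q [-51.  -5. 115.   0.  70.  23.]
rot [-5.9 39.7 15.2] shift mm [ 195.6 -309.8   24.5] shift after rot [  63.9 -351.9   83.4]
```

move_arm --series '[[[0, 0, 0, 33, -52, 0, 0], [0, 0, 0, 33, -52, 0, 0], [0, 0, 0, 33, -52, 0, 0], [0, 0, 0, 33, -52, 0, 0], [0, 0, 0, 33, -52, 0, 0]]]'

```text
time: 1.35
eef_pos: [0.3437, 0.0525, 0.3053]
ee_rot: [-179.9, -0.2, 15.9]
wrist_force: [1.1, -0.5, 0.7]
finger_gap: 0.0016
```

move_arm --series '[[[-1, 7.5, 3, 0, 0, 0, 0], [-1, 8, 3, 0, 0, 0, 0], [-1, 8, 3, 0, 0, 0, 0], [-1, 8, 3, 0, 0, 0, 0], [-1, 8, 3, 0, 0, 0, 0]]]'

```text
time: 1.98
eef_pos: [0.3441, 0.058, 0.3049]
ee_rot: [-178.9, -40.9, -0.0]
wrist_force: [0.4, 0.6, 0.5]
finger_gap: 0.0005
```

```bash
python3 -c "
from h import *
go([.38,.105,.19],40)"
```

```text
t 1.975 pos [0.3441 0.058  0.3049] F [0.42 0.59 0.5 ] q [  2. -25. 138.  -1.  27.  92.]
rot [-1.  -0.9 -0. ] shift mm [-48.2 -44.9 111.2] shift after rot [-46.4 -47.  111.1]
```

```bash
python3 -c "
from h import *
go([.405,.107,.138],40)"
```

```text
t 1.975 pos [0.3441 0.058  0.3049] F [0.42 0.59 0.5 ] q [  2. -25. 138.  -1.  27.  92.]
rot [-1.  -0.9 -0. ] shift mm [-63.4 -45.9 166.8] shift after rot [-60.7 -49.  167. ]
```

move_arm --series '[[[-0.3, 0, 0, -15, -12, 38, 0], [-0.3, 0, 0, -15, -12, 38, 0], [-0.3, 0, 0, -15, -12, 38, 0], [0, 0, 0, -15, -12, 38, 0], [0, 0, 0, 0, 0, 12, 0]]]'

```text
time: 2.6
eef_pos: [0.3893, 0.0755, 0.2098]
ee_rot: [178.3, -41.2, 0.1]
wrist_force: [0.8, -2.6, -0.4]
finger_gap: 0.0005
```

```bash
python3 -c "
from h import *
go([.431,.107,.154],40)
snap('side','side1')"
```

```text
t 2.6 pos [0.3893 0.0755 0.2098] F [ 0.84 -2.56 -0.39] q [  9.  -5. 141. -68.   8. 164.]
rot [ 1.6 -1.2  0.1] shift mm [ -5.3 -33.5  68.6] shift after rot [ -3.9 -31.5  69.6]
```

View pics/side1.png

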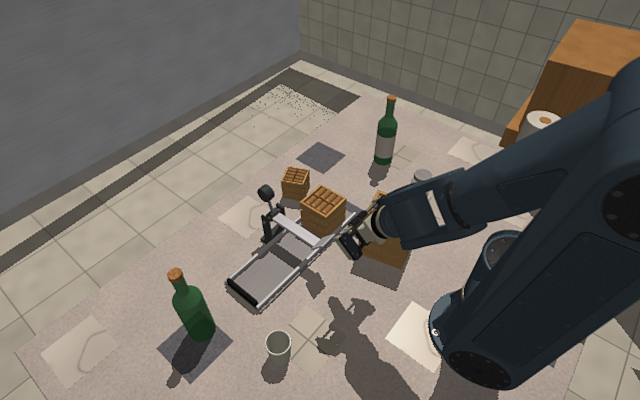

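q5 is near its singular pose and q6 is at its limit, so 40° of tilt is too much here. I'll back out, cut the tilt to about 24° and turn the tool with the arm's azimuth.

move_arm --series '[[[0.5, -5, 0, 10, 8, -35, 0], [0.5, -5, 0, 10, 8, -35, 0], [0, -5, 0, 10, 8, -35, 0], [0, -3, 0, 0, 0, 0, 0], [0, 0, 0, 0, 0, 0, 0]]]'

```text
time: 3.28
eef_pos: [0.3727, 0.0482, 0.2649]
ee_rot: [175.9, -32.1, -2.6]
wrist_force: [0.1, 0.9, -0.5]
finger_gap: 0.0007
```

```bash
python3 -c "
from h import *
go([.39,.105,.20],24,12)"
```

```text
t 3.275 pos [0.3727 0.0482 0.2649] F [ 0.08  0.94 -0.46] q [  6. -13. 133. -17.  30. 113.]
rot [ 10.9  -7.6 -13.1] shift mm [-21.9 -61.8  58.6] shift after rot [ -0.2 -52.   70.9]
```

move_arm --series '[[[3.6, -2.5, -4.3, 0, 0, 0, 0], [3.6, -2.5, -4.3, 0, 0, 0, 0], [3.6, -2.5, -4.3, 0, 0, 0, 0], [0, 0, 0, 0, -26, 18, 0], [0, 0, 0, 0, -26, 18, 0]]]'

```text
time: 3.9
eef_pos: [0.376, 0.1022, 0.2304]
ee_rot: [-179.7, -24.4, 10.8]
wrist_force: [0.9, -0.4, -0.9]
finger_gap: 0.0007
```

```bash
python3 -c "
from h import *
go([.395,.10,.157],24,12)"
```

```text
t 3.9 pos [0.376  0.1022 0.2304] F [ 0.91 -0.38 -0.86] q [  7.  -7. 131.   3.  31.  84.]
rot [ 0.2 -0.4 -1.1] shift mm [-13.7   6.1  74.3] shift after rot [-13.3   6.1  74.4]
```

move_arm --series '[[[0, 0, 0, -5, 2, 28, 0], [0, 0, 0, -5, 2, 28, 0], [0, 0, 0, -3, 2, 18, 0], [0, 0, 0, 0, 0, 0, 0], [0, 0, 0, 0, 0, 0, 0]]]'

```text
time: 4.53
eef_pos: [0.3932, 0.102, 0.1537]
ee_rot: [-179.5, -24.4, 10.4]
wrist_force: [-0.9, 0.3, 0.6]
finger_gap: 0.0007
```

```bash
python3 -c "
from h import *
go([.430,.105,.162],24,12)
snap('side','side2')
d=snap('top','top2')
cv2.imwrite('pics/c2.png',np.hstack([cv2.resize(cv2.imread('pics/side2.png')[150:300,230:430],None,fx=2,fy=2),cv2.resize(d['pixels'][150:300,180:380],None,fx=2,fy=2)]))"
```

```text
t 4.525 pos [0.3932 0.102  0.1537] F [-0.87  0.26  0.62] q [  7.   5. 134.   7.  16.  80.]
rot [ 0.2 -0.4 -1.5] shift mm [36.8  3.8  7.6] shift after rot [36.8  4.7  7.3]
```

View pics/c2.png

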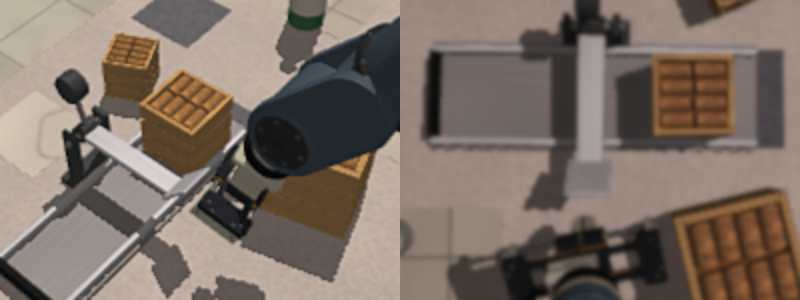

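move_arm --series '[[[0, 0, 0, 15, 2, 4, 0], [0, 0, 0, 15, 2, 3, 0], [0, 0, 0, 8, 0, 0, 0], [0, 0, 0, 9, 0, -8, 0], [0, 0, 0, 9, 0, -9, 0]]]'

```text
time: 5.25
eef_pos: [0.4294, 0.1052, 0.179]
ee_rot: [-179.2, -22.1, 10.3]
wrist_force: [-9.4, -4.2, 1.5]
finger_gap: 0.0003
```

```bash
python3 -c "
from h import *
go([.451,.104,.2165],24,10)
d=snap('side','side3')
cv2.imwrite('pics/c3.png',cv2.resize(d['pixels'][150:300,230:430],None,fx=2,fy=2))"
```

```text
t 5.25 pos [0.4294 0.1052 0.179 ] F [-9.44 -4.25  1.52] q [  6.   6. 127.   5.  25.  82.]
rot [-0.9  1.9  0.3] shift mm [ 33.6   4.7 -26.9] shift after rot [ 34.5   4.9 -25.7]
```

View pics/c3.png

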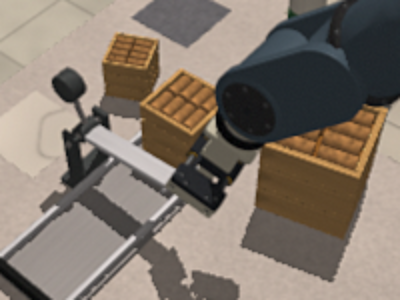

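move_arm --series '[[[0, 0.5, 0, 6, 0, -14, 0], [0, 0.5, 0, 8, 0, -14, 0], [0, 0.5, 0, 9, 0, -12, 0], [0, 0, 0, 9, 0, -11, 0], [0, 0, 0, 9, 0, -10, 0]]]'

```text
time: 5.92
eef_pos: [0.4474, 0.1068, 0.2565]
ee_rot: [-179.2, -23.7, 10.2]
wrist_force: [0.3, -0.3, 0.3]
finger_gap: 0.0002
```

```bash
python3 -c "
from h import *
go([.466,.104,.242],20,10)
d=snap('side','side4')
cv2.imwrite('pics/c4.png',cv2.resize(d['pixels'][150:300,230:430],None,fx=2,fy=2))"
```

```text
t 5.925 pos [0.4474 0.1068 0.2565] F [ 0.28 -0.26  0.29] q [  6.  -0. 121.   4.  36.  83.]
rot [-0.9 -3.7  0.2] shift mm [10.5  6.4 20.4] shift after rot [11.8  6.  19.8]
```

View pics/c4.png

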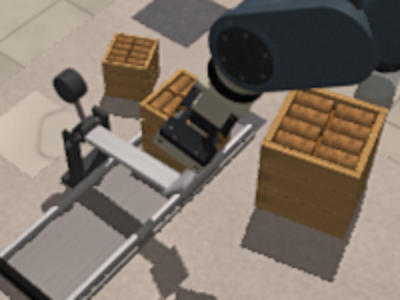

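The fingers slid up past the plate because my path was too steep for its depth. The barrier is back down and nothing else has moved. I'll work out the contact arc properly and start with the tip deeper under the plate.

```bash
cat >> h.py <<'E'
def arc(th,deep=.010,tmax=24):
    t=min(tmax,40-np.degrees(th));a=np.radians(t)
    e=np.array([.668,.105])+.2355*np.array([-np.cos(.235+th),np.sin(.235+th)])
    z=np.array([np.sin(a),-np.cos(a)]);n=np.array([np.cos(a),np.sin(a)])
    p=e+deep*z-.0075*n;return t,[p[0],.105,p[1]]
E
python3 -c "
from h import *
for th in np.arange(0,1.11,.1): t,p=arc(th);print(th.round(1),round(t,1),np.round(p,3))
go([.395,.105,.25],24,8)
go([.408,.105,.136],24,8)"
```

```text
0.0 24 [0.436 0.105 0.148]
0.1 24 [0.443 0.105 0.17 ]
0.2 24 [0.452 0.105 0.192]
0.3 22.8 [0.462 0.105 0.213]
0.4 17.1 [0.474 0.105 0.233]
0.5 11.4 [0.488 0.105 0.252]
0.6 5.6 [0.503 0.105 0.269]
0.7 -0.1 [0.521 0.105 0.284]
0.8 -5.8 [0.539 0.105 0.298]
0.9 -11.6 [0.559 0.105 0.31 ]
1.0 -17.3 [0.58  0.105 0.32 ]
1.1 -23.0 [0.602 0.105 0.328]
t 5.975 pos [0.4486 0.107  0.2583] F [1.4  0.28 2.33] q [  6.  -0. 121.   4.  36.  83.]
rot [-1.7  0.1  2. ] shift mm [-51.9  -7.7 -13.8] shift after rot [-52.1  -5.5 -14.1]
t 5.975 pos [0.4486 0.107  0.2583] F [1.4  0.28 2.33] q [  6.  -0. 121.   4.  36.  83.]
rot [-1.7  0.1  2. ] shift mm [-86.3  -4.   95.6] shift after rot [-86.7  -3.7  95.3]
```

move_arm --series '[[[-0.8, 0, 1, -45, -2, 0, 0], [-0.8, 0, 1, -41, -2, 0, 0], [0, 0, 0, 0, 0, 32, 0], [0, 0, 0, 0, 0, 32, 0], [0, 0, 0, 0, 0, 30, 0]]]'

```text
time: 6.6
eef_pos: [0.4116, 0.1033, 0.1394]
ee_rot: [-180.0, -24.6, 7.9]
wrist_force: [0.7, 0.4, 0.5]
finger_gap: 0.0003
```

```bash
python3 -c "
from h import *
go([.436,.105,.148],24,8)
go(arc(.2)[1],24,8)"
```

```text
t 6.6 pos [0.4116 0.1033 0.1394] F [0.71 0.37 0.51] q [  8.   9. 133.   0.  13.  89.]
rot [ 0.  -0.6 -0.1] shift mm [25.8  1.7  2.3] shift after rot [25.8  1.7  2. ]
t 6.6 pos [0.4116 0.1033 0.1394] F [0.71 0.37 0.51] q [  8.   9. 133.   0.  13.  89.]
rot [ 0.  -0.6 -0.1] shift mm [ 58.2   3.8 -31.3] shift after rot [ 57.9   3.9 -31.9]
```

move_arm --series '[[[0, 0, 0, 14, 0, 1, 0], [0, 0, 0, 13, 0, 1, 0], [0, 0, 0, 10, 0, -9, 0], [0, 0, 0, 11, 0, -11, 0], [0, 0, 0, 11, 0, -11, 0]]]'

```text
time: 7.22
eef_pos: [0.4446, 0.108, 0.1878]
ee_rot: [-179.9, -22.7, 7.9]
wrist_force: [-0.4, -0.0, -0.3]
finger_gap: 0.0005
```

```bash
python3 -c "
from h import *
go(arc(.2)[1],24,8)
go(arc(.4)[1],17,8)
d=snap('side','side5')
cv2.imwrite('pics/c5.png',cv2.resize(d['pixels'][150:300,230:430],None,fx=2,fy=2))"
```

```text
t 7.225 pos [0.4446 0.108  0.1878] F [-0.36 -0.   -0.26] q [  8.   7. 125.   0.  26.  90.]
rot [-0.   1.3 -0.1] shift mm [ 7.7  3.9 -1.4] shift after rot [ 7.7  3.9 -1.2]
t 7.225 pos [0.4446 0.108  0.1878] F [-0.36 -0.   -0.26] q [  8.   7. 125.   0.  26.  90.]
rot [-0.  -5.7 -0.1] shift mm [ 44.1   7.  -30.5] shift after rot [ 40.8   7.1 -34.7]
```

View pics/c5.png

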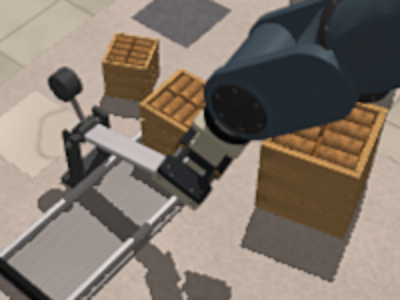

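move_arm --series '[[[0, 0, 0, 12, 2, -4, 0], [0, -1, 0, 11, 1, -8, 0], [0, -1.5, 0, 11, 1, -8, 0], [0, -1.5, 0, 11, 1, -8, 0], [0, -1.5, 0, 11, 1, -8, 0]]]'

```text
time: 7.9
eef_pos: [0.4868, 0.1077, 0.2509]
ee_rot: [-179.9, -17.4, 7.9]
wrist_force: [-0.7, -0.4, 0.0]
finger_gap: 0.0005
```

```bash
python3 -c "
from h import *
go(arc(.4)[1],17,8)
go(arc(.6)[1],6,8)
d=snap('side','side6')
cv2.imwrite('pics/c6.png',cv2.resize(d['pixels'][150:300,230:430],None,fx=2,fy=2))"
```

```text
t 7.9 pos [0.4868 0.1077 0.2509] F [-0.67 -0.41  0.03] q [  7.   7. 112.   1.  43.  89.]
rot [-0.  -0.4 -0.1] shift mm [-17.7   0.9  13.3] shift after rot [-17.6   0.9  13.4]
t 7.9 pos [0.4868 0.1077 0.2509] F [-0.67 -0.41  0.03] q [  7.   7. 112.   1.  43.  89.]
rot [ -0.1 -11.4  -0.1] shift mm [ 20.8   4.9 -12.3] shift after rot [ 17.9   5.  -16.2]
```

View pics/c6.png

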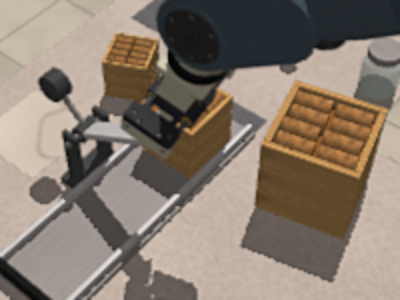

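move_arm --series '[[[0, -2.5, 0, 11, 1, -5, 0], [0, -3, 0, 11, 1, -6, 0], [0, -3, 0, 11, 1, -6, 0], [0, -3, 0, 11, 0, -6, 0], [0, -3, 0, 11, 0, -6, 0]]]'

```text
time: 8.57
eef_pos: [0.537, 0.1113, 0.2976]
ee_rot: [-179.9, -3.0, 7.9]
wrist_force: [-0.4, -0.4, -0.3]
finger_gap: 0.0004
```

```bash
python3 -c "
from h import *
go(arc(.7)[1],0,8)
go(arc(.9)[1],-5,8)
go(arc(1.0)[1],-5,8)"
```

```text
t 8.575 pos [0.537  0.1113 0.2976] F [-0.35 -0.4  -0.29] q [ 7. 16. 93.  0. 68. 89.]
rot [-0.1 -3.  -0.1] shift mm [-17.8   4.   12.2] shift after rot [-17.1   3.9  13.1]
t 8.575 pos [0.537  0.1113 0.2976] F [-0.35 -0.4  -0.29] q [ 7. 16. 93.  0. 68. 89.]
rot [-0.1 -8.  -0.1] shift mm [ 21.7   9.2 -11.5] shift after rot [ 19.9   9.3 -14.4]
t 8.575 pos [0.537  0.1113 0.2976] F [-0.35 -0.4  -0.29] q [ 7. 16. 93.  0. 68. 89.]
rot [-0.1 -8.  -0.1] shift mm [ 43.1  12.1 -20.2] shift after rot [ 39.8  12.2 -26. ]
```

move_arm --series '[[[0, -1, 0, 10, 2, -5, 0], [0, -1, 0, 10, 2, -5, 0], [0, -1, 0, 10, 2, -4, 0], [0, -1, 0, 10, 2, -4, 0], [0, 0, 0, 5, 0, -2, 0]]]'

```text
time: 9.2
eef_pos: [0.5849, 0.1096, 0.3228]
ee_rot: [-180.0, 0.7, 7.9]
wrist_force: [-0.7, 0.5, -0.0]
finger_gap: 0.0006
```

move_arm --series '[[[0, 0, 0, -25, 0, 0, 0], [0, 0, 0, -35, 0, 0, 0], [0, 0, 0, -35, 0, 0, 0], [0, 0, 0, 0, 0, 0, 0], [0, 0, 0, 0, 0, 0, 0]]]'

```text
time: 9.82
eef_pos: [0.4885, 0.0966, 0.3251]
ee_rot: [-180.0, 0.3, 7.9]
wrist_force: [0.1, 0.2, 0.9]
finger_gap: 0.0003
```

```bash
python3 -c "
from h import *
d=snap('side','side7');e=snap('top','top7')
go([.57,-.16,.26],0,0)
cv2.imwrite('pics/c7.png',np.hstack([cv2.resize(d['pixels'][130:300,200:400],None,fx=2,fy=2),cv2.resize(e['pixels'][130:300,180:380],None,fx=2,fy=2)]))"
```

```text
t 9.925 pos [0.4887 0.0966 0.3248] F [ 0.15 -0.21  0.15] q [ 6. 10. 96.  0. 74. 88.]
rot [-0.   0.4  7.9] shift mm [ 45.6 265.4  64.2] shift after rot [ 81.3 256.6  64.8]
```

View pics/c7.png

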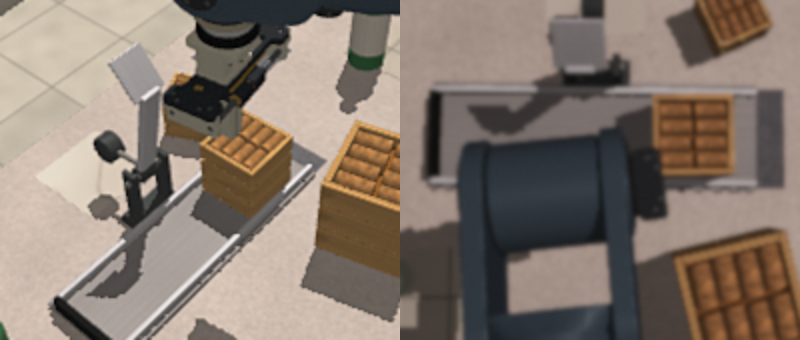

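The barrier stands fully raised (plate at crop (135,70)), the gripper is clear of it and the case hasn't moved. Next I go over and behind the case with the tool vertical, yaw 0 (jaws along y) and the body narrow across x.

move_arm --series '[[[0, 0, 2, 8, 50, 5, 0], [0, 0, 2, 12, 54, 5, 0], [0, 0, 2, 15, 54, 5, 0], [0, 0, 2, 18, 54, 5, 0], [0, 0, 0, 20, 50, 5, 0]]]'

```text
time: 10.55
eef_pos: [0.5844, -0.1659, 0.2979]
ee_rot: [-180.0, 0.3, -0.0]
wrist_force: [0.8, 0.2, 0.5]
finger_gap: 0.0005
```

```bash
python3 -c "
from h import *
go([.57,-.16,.08],0,0)"
```

```text
t 10.55 pos [ 0.5844 -0.1659  0.2979] F [0.79 0.21 0.48] q [-20.  24.  82.  -0.  75.  70.]
rot [-0.   0.3 -0. ] shift mm [-13.4  -5.7 218. ] shift after rot [-14.4  -5.9 217.9]
```

move_arm --series '[[[0, 0, 0, -5, 0, 50, 0], [0, 0, 0, -5, 0, 50, 0], [0, 0, 0, -4, 0, 50, 0], [0, 0, 0, 0, 0, 45, 0], [0, 0, 0, 0, 0, 23, 0]]]'

```text
time: 11.18
eef_pos: [0.5732, -0.1716, 0.0716]
ee_rot: [180.0, 0.1, -0.3]
wrist_force: [-0.5, -0.3, -0.3]
finger_gap: 0.0005
```

```bash
python3 -c "
from h import *
go([.57,-.115,.08],0,0)"
```

```text
t 11.175 pos [ 0.5732 -0.1716  0.0716] F [-0.48 -0.31 -0.31] q [-21.  37.  94.  -0.  48.  69.]
rot [ 0.   0.1 -0.3] shift mm [ -3.5 -56.5  -8.5] shift after rot [ -3.2 -56.6  -8.4]
```

move_arm --series '[[[0, 0, 0, -2, 0, -9, 0], [0, 0, 0, -1, -20, -1, 0], [0, 0, 0, 0, -20, 0, 0], [0, 0, 0, 0, -12, 0, 0], [0, 0, 0, 0, -12, 0, 0]]]'

```text
time: 11.8
eef_pos: [0.5723, -0.1038, 0.0842]
ee_rot: [179.9, -0.1, -0.3]
wrist_force: [-0.7, -5.1, 4.2]
finger_gap: 0.0002
```

move_arm --series '[[[0, 0, 0, 0, -15, 0, 0], [0, 0, 0, 0, -15, 0, 0], [0, 0, 0, 0, -15, 0, 0], [0, 0, 0, 0, -15, 0, 0], [0, 0, 0, 0, -15, 0, 0]]]'

```text
time: 12.42
eef_pos: [0.5758, -0.0271, 0.0884]
ee_rot: [179.6, -0.6, -0.3]
wrist_force: [-1.3, -6.3, 4.3]
finger_gap: 0.0005
```

```bash
python3 -c "
from h import *
go([.57,.14,.08],0,0)
d=snap('side','side8');e=snap('top','top8')
cv2.imwrite('pics/c8.png',np.hstack([cv2.resize(d['pixels'][130:300,200:400],None,fx=2,fy=2),cv2.resize(e['pixels'][130:300,180:380],None,fx=2,fy=2)]))"
```

```text
t 12.425 pos [ 0.5758 -0.0271  0.0884] F [-1.28 -6.31  4.31] q [-7. 34. 98. -0. 48. 83.]
rot [ 0.4 -0.6 -0.3] shift mm [  -6.7 -167.2    7. ] shift after rot [  -5.8 -167.1    8.4]
```

View pics/c8.png

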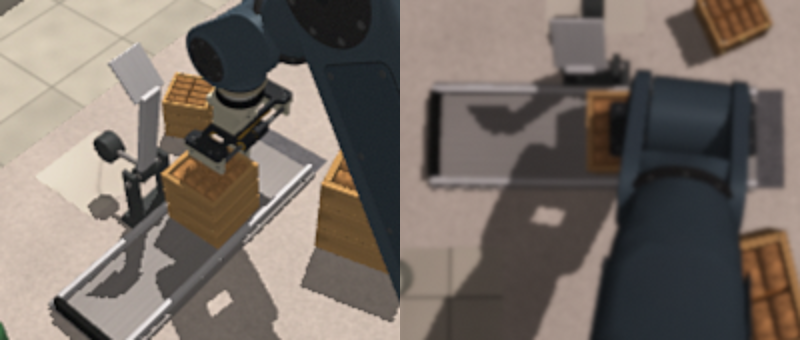

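The case slides straight and upright, and the barrier is still up. I keep pushing.

move_arm --series '[[[0, -0.2, 0, -2, -15, 2, 0], [0, -0.2, 0, -2, -15, 2, 0], [0, -0.2, 0, -2, -15, 2, 0], [0, 0, 0, -1, -15, 1, 0], [0, 0, 0, -1, -15, 1, 0]]]'

```text
time: 13.15
eef_pos: [0.5702, 0.0473, 0.0821]
ee_rot: [179.4, -0.4, -0.3]
wrist_force: [-0.4, -6.4, 6.9]
finger_gap: 0.0006
```

```bash
python3 -c "
from h import *
go([.57,.14,.08],0,0)"
```

```text
t 13.15 pos [0.5702 0.0473 0.0821] F [-0.45 -6.4   6.95] q [ 0. 34. 98. -1. 47. 91.]
rot [ 0.6 -0.4 -0.3] shift mm [ -0.8 -92.8   1.2] shift after rot [ -0.2 -92.7   2.1]
```

move_arm --series '[[[0, 0, 0, -1, -15, 0, 0], [0, 0, 0, -1, -15, 0, 0], [0, 0, 0, -1, -15, 0, 0], [0, 0, 0, -1, -15, 0, 0], [0, 0, 0, -1, -15, 0, 0]]]'

```text
time: 13.78
eef_pos: [0.5677, 0.122, 0.0834]
ee_rot: [179.3, -0.7, -0.4]
wrist_force: [2.9, -8.0, 6.6]
finger_gap: 0.0005
```

```bash
python3 -c "
from h import *
go([.57,.145,.08],0,0)"
```

```text
t 13.775 pos [0.5677 0.122  0.0834] F [ 2.93 -8.02  6.64] q [ 8. 35. 97. -1. 48. 99.]
rot [ 0.7 -0.7 -0.4] shift mm [  2.1 -23.    3.2] shift after rot [  2.3 -23.    3.4]
```

move_arm --series '[[[0, 0, 0, 0, -12, 0, 0], [0, 0, 0, 0, -8, 0, 0], [0, 0, 0, 0, -3, 0, 0], [0, 0, 0, 0, 5, 0, 0], [0, 0, 0, 0, 30, 0, 0]]]'

```text
time: 14.4
eef_pos: [0.5674, 0.1107, 0.084]
ee_rot: [179.2, -0.7, -0.3]
wrist_force: [0.0, 0.1, 0.2]
finger_gap: 0.0005
```

move_arm --series '[[[0, 0, 0, 0, 40, 0, 0], [0, 0, 0, 0, 40, -20, 0], [0, 0, 0, 0, 40, -40, 0], [0, 0, 0, -10, 40, -50, 0], [0, 0, 0, -10, 40, -50, 0]]]'

```text
time: 15.02
eef_pos: [0.5425, -0.0893, 0.2409]
ee_rot: [179.4, -0.1, -0.2]
wrist_force: [0.6, 0.2, -0.1]
finger_gap: 0.0005
```

```bash
python3 -c "
from h import *
d=snap('side','side9');e=snap('top','top9')
go([.57,-.1,.3],0,0)
hsv=cv2.cvtColor(e['pixels'],cv2.COLOR_BGR2HSV)
m=cv2.inRange(hsv,(5,110,50),(22,255,255));n,l,s,c=cv2.connectedComponentsWithStats(m)
for i in range(1,n):
    if s[i,4]>200: print(s[i],onz(e,*c[i],.123).round(3))
cv2.imwrite('pics/c9.png',np.hstack([cv2.resize(d['pixels'],(400,250)),cv2.resize(e['pixels'],(400,250))]))"
```

```text
t 15.125 pos [ 0.5442 -0.0913  0.2446] F [ 0.29 -0.21 -0.29] q [-14.  20.  95.  -1.  65.  77.]
rot [ 0.7 -0.6 -0.4] shift mm [ 26.4   9.2 -55.1] shift after rot [ 25.8   8.7 -55.4]
[328 117  37  40 951] [ 0.739 -0.096  0.123]
[ 210  177   46   42 1829] [0.571 0.21  0.123]
[590 255  50  29 902] [ 0.385 -0.835  0.123]
```

View pics/c9.png

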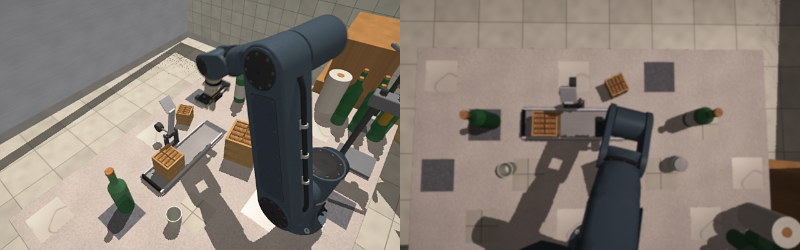

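The case is past the barrier at lane y≈0.11 (limits 0.075–0.185) and lane x≈-0.007. The barrier is up, the robot is clear and the bystanders are in place, so I'm handing in.

```bash
python3 -c "
from h import *
print(env.close_job(), monitor.sense()['wrist_force'])"
```

```text
the job is handed in; nothing more can be done
the job is handed in; nothing more can be done
```

The barrier is raised and standing on its own, and the case is past it on the lane. I handed the job in at about 15 s of the 58 s allowed. No verdict is reported.

**What I did:** With the fingers shut, I pushed the plate's underside along its arc until the arm went past balance, then backed off. I then pushed the case along the lane from behind and retreated up and clear.

**Last checks:**
- **Case:** it measured at lane y ≈ 0.112 m and x ≈ -0.007 m, upright between the rails.
- **Barrier:** the last picture shows it up.
- **Bystanders:** the bottles, jar and cup look unmoved in the picture; I did not re-measure their positions.
- **Robot:** the wrist force was near zero after the retreat, and the tool hung free above the lane.

**What went wrong on the way:**
- **Too much tilt:** 40° of tool tilt brought a wrist joint to its limit, so I used about 24° instead.
- **First push slipped:** the fingers slid off the plate, and the barrier was back down in the next picture. The second push, with the tip deeper under the plate, worked.
- **Barrier speed:** I did not measure how fast it swung, either when it was let go on the slip or when it carried itself up to the stop.

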